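# Thread a lamp's curved hook through its eye and bear it on the stop

### The arm

A 6-joint arm with a two-finger parallel gripper is mounted at the origin on the work surface. World frame = base frame: x ahead of the robot, y to its left, z up, the work surface at z = 0. Lengths are in m, angles in degrees, forces in N, time in s.
With the tool pointing down it reaches from about 0.4 to 0.825 m from the base axis. Payload 7 kg.
Tool frame: the origin (TCP) lies midway between the tips of the shut fingers; the grasp point (between the pads) lies 19 mm behind it; z points along the fingers, y is the line along which they close (so a half turn about z gives the same grasp; the last joint's range is limited). The gripper opens to 88 mm and grips with 3 to 60 N. Pads are 19 mm wide; open, the fingers measure 130 mm over their backs; the gripper's body (78 mm by 193 mm) begins 47 mm behind the grasp point.
Start: joints at [-47.664, 20.546, 0.682, 0, -70.136, -16.507], TCP at [0.294, -0.608, 0.227] pointing down, gripper open.
Joint ranges: [-176.03, 176.03], [-82.01, 121.73], [-58.28, 71.71], [-173.87, 95.51], [-174.79, -0.11], [-173.66, 173.66]. Speed limits (degrees/s): [136.94, 136.94, 172.46, 180, 180, 180].

### API

Orientations are given as [roll, pitch, yaw] about the fixed x, y, z axes, in that order (R = Rz(yaw) Ry(pitch) Rx(roll)).
In Python, from plant import telemetry, viewer, workorder gives the robot as it stands. The module is installed in compiled form; this text tells all that it offers.
- The arm moves only by the tool carry_out, never from a script. Its argument "rows" is a list of rows, each a list of 6 numbers: the shift along the tool's x, y, z in m, then the turn, a rotation vector about the tool's x, y, z in rad. In form: [[tx, ty, tz, ax, ay, az], ...]. A call has 1 to 8 rows; each row is the pose to reach, as a shift and turn from the pose commanded when the call began, along the tool's axes at that moment; what a row does not reach only later rows make up. A row lasts 1/8 s, in which the tool goes at most 62.5 mm and 10.7 degrees, less where a joint would pass 70% of its speed; a pose out of reach is approached as far as the arm can. A call with a gripper value outside its range is refused whole. "grip" is the gripper's target within -1 to 1 (fully open at 1, half-way at 0, shut at -1), set as the call begins (left out, the last holds). The fingers move at their own pace and stop on an object; the grip force is fixed at half the most. Time passes only in rows, so rows that repeat a pose let the fingers close. It gives the time, the measured TCP pose, the force, the opening and the grip force at its end, in the units of the state.
- telemetry.get_obs(): the state, without advancing time (a new reading comes with each control period).
- viewer.snapshot(name): name is "scene" or "top"; returns the picture (480x640x3 uint8, red, green, blue); there is no depth.
- viewer.camera_info(name): a dict with "intrinsics" (3x3 intrinsics, pixels), "k1" (the pictures are not rectified: a ray, as slopes to the right and down, at radius r is drawn at 1 + k1 r^2 times it, then the intrinsics apply), "extrinsics" (4x4, takes a point from camera to world coordinates). Camera axes: x right, y down, z forward; pixel columns grow to the right and rows downward; lengths in m; the calibration is good to about 2 mm. A picture is of the moment at which its call begins. camera_info takes no time and is no camera call.
- workorder.close_job(): hands the job in; it is judged then, once.
The state is a dict: "clock": time; "joint_pos": joint angles; "qvel": joint speeds; "tau": joint torques, N m; "tool_pos": TCP position; "orientation": TCP orientation; "force": force on the tool from outside, world axes, zero at the start; "moment": the same for the moment, N m; "opening": finger opening in m; "gripper_force": force on a finger pad.
Only numpy, scipy, OpenCV 4.12 (cv2) and the standard library are available. Lean on these libraries where they do the work, as an engineer would, in place of code of your own. Each camera call takes 0.05 s, during which the arm holds its last target. There are 200 camera calls.

### The job

Pick up the curved hook by its black handle, lay it flat on the plate of the cork lamp body and feed its tip through the steel eye, turning it along its own arc, until the tip bears on the stop beyond: press it home there with a gentle push of about 5 to 10 N for about half a second, never forcing the stop (18 N is too much there) or jamming the hook hard in the eye (nor 30 N there). Then let go and leave the hook lying flat, still through the eye and with its tip at the stop, and leave the other things on the table where they are.

Things in the scene. Friction and masses are not known exactly. Their poses are not given: they have to be found in the camera images.
- lamp: cork disc 240 mm across, 35 mm tall, fixed to the table, with an aluminium plate 160 mm across on it, its top 38 mm above the table; the eye and the stop stand on the plate. Origin: centre of the underside; z up. A circle of 45 mm radius about the plate's centre passes through the eye at (0,-45) mm in lamp axes (angle -90 degrees) and runs on counter-clockwise from above to the stop.
- eye: the eye; origin: centre of its hole. It is an upright ring of 8 mm round steel fixed to the plate, its lower part sunk in it; hole 12 mm wide, its centre 4 mm above the plate's top (42 mm above the table), the ring's top 18 mm above the plate. Axes as lamp; the hole's axis runs along x and the hook goes through towards +x. Rigid.
- stop_nominal (a point): fixed point on the lamp: where the hook's tip centre comes to rest if the stop is at mid setting (angle -25 degrees on the 45 mm circle, 65 degrees past the eye). The stop, a rigid round steel pad 14 mm across facing the tip, on a screw through a dark post 24 mm tall and 22 mm wide, is set up to 8 mm nearer or farther along the circle; no reading gives it: feel for it. Axes as lamp.
- hook: curved hook lying flat: steel rod 8 mm thick bent to an arc of 45 mm radius (centre line), 150 degrees long. Origin: arc centre, at underside level; z up. Tip at angle 0 (x axis); from above the rod runs clockwise to -150 degrees, where a black handle stands: a block on the centre line, 12 mm thick along the radius (grip across this), 26 mm along the arc, 48 mm tall from the underside. 55 to 115 g.
- hook_tip (a point): centre of the rounded tip of the hook (4 mm behind its very end, 4 mm above the hook's underside). Axes as hook.
- hook_mid (a point): point on the rod's centre line 65 degrees behind the tip (hook angle -65 degrees): about the part that lies in the eye's hole when the hook is home. Axes as hook.
- pin: bystander: straight steel rod, 8 mm thick, with the same black handle as the hook; lies on the table, about 100 mm long. Not wanted. Origin: underside.
- glue_bottle: bystander: white glue bottle with orange cap, 56 mm across, 150 mm tall; origin: centre of its underside.
- jar: bystander: glass jar with steel cap, 66 mm across, 85 mm tall; origin: centre of its underside.
- tape_roll: bystander: brown roll, 90 mm across, 25 mm tall; origin: centre of its underside.
- screwdriver: bystander: screwdriver lying on the table; origin: underside of it.
- cork_puck: bystander: cork disc, 48 mm across, 18 mm tall; origin: centre of its underside.
- spare_ring: bystander: flat steel ring lying on the table, 34 mm across, 8 mm tall; origin: centre of its underside.
Mind the look-alikes: they are no part of the job. Leave any purple or red look-alike of the hook alone.

How it is judged (in metres and radians):
On the way, in this order (a step that is already met when the one before it is completed fails the run):
1. the hook's tip is inside the eye's hole (x of hook_tip in the frame of eye between -0.005 and 0.005 m and y of hook_tip in the frame of eye between -0.0045 and 0.0045 m and z of hook_tip in the frame of eye between -0.0045 and 0.0045 m).
2. through the eye, the hook's tip presses on the stop with more than 3 N for 0.2 s (distance between hook_tip and stop_c0 below 0.0095 m and distance between hook_mid and eye below 0.0135 m and contact force between hook and stop_c0 above 3 N), for 0.2 s.
At the end, for the whole second after the job is handed in: The hook lies still and flat (within 0.12 rad) with its rod through the eye (hook_mid within 13.5 mm of the hole's centre) and its tip within about 2.5 mm of the stop's face (tip centre within 9.5 mm of the pad's centre; 7 mm when touching) (distance between hook_tip and stop_c0 below 0.0095 m and distance between hook_mid and eye below 0.0135 m and angle between hook's own z axis and vertical below 0.12 rad and linear speed of hook below 0.01 m/s).
It fails at once if the hook is forced: more than 18 N on the stop, or more than 30 N on the eye (contact force between hook and eye above 30 N or contact force between hook and stop_c0 above 18 N).
It fails at once if a bystander is moved by more than 20 mm (distance of any of pin, glue_bottle, jar, tape_roll, screwdriver, cork_puck, spare_ring from where it was at the start of the episode above 0.02 m).
It also fails if it takes over 72 s, if anything falls off the work surface, if the arm or the gripper's body presses on something with over 40 N, if the wrist force passes 120 N, or if a joint passes its speed limit or range.

## Working session

There is one attempt and no reset: what is moved stays moved. The work goes in short steps, Python scripts to look and compute and a tool call to move; the robot and the scene stay as the last step left them, time stands still between calls to the robot, and variables do not carry over. Pictures are saved under pics/ and viewed, at most 10 in all, crops included, and the job is handed in when it is done.

Besides the shell and the picture viewer there is one more tool, called after ">>>" by a JSON object that holds its "api" and its "payload", one argument or row to a line. carry_out: Moves the arm, as the interface text tells. Its arguments: {"type":"object","properties":{"rows":{"type":"array"},"grip":{"type":"number"}},"required":["rows"]}

```bash
mkdir -p pics
cat > h.py <<'E'
import numpy as np, cv2
from plant import telemetry, viewer, workorder
def snap(n,f=None):
    im=cv2.cvtColor(np.array(viewer.snapshot(n)),cv2.COLOR_RGB2BGR)
    if f: cv2.imwrite('pics/'+f,im)
    return im
def ray(n,px):
    c=viewer.camera_info(n);K=np.array(c["intrinsics"],float);E=np.array(c["extrinsics"],float)
    p=cv2.undistortPoints(np.array(px,float).reshape(-1,1,2),K,np.array([c["k1"],0,0,0.]))[:,0]
    d=np.c_[p,np.ones(len(p))]@E[:3,:3].T
    return E[:3,3],d
def toplane(n,px,z):
    o,d=ray(n,px); return o+d*((z-o[2])/d[:,2])[:,None]
def proj(n,P):
    c=viewer.camera_info(n);K=np.array(c["intrinsics"],float);E=np.linalg.inv(np.array(c["extrinsics"],float))
    return cv2.projectPoints(np.array(P,float).reshape(-1,1,3),cv2.Rodrigues(E[:3,:3])[0],E[:3,3],K,np.array([c["k1"],0,0,0.]))[0][:,0]
E
python3 - <<'E'
from h import *
a=snap('top','t0.png');b=snap('scene','s0.png')
for n in('top','scene'):print(viewer.camera_info(n))
print(telemetry.get_obs())
E
```

```text
{'intrinsics': array([[480.17753181,   0.        , 316.29555161],
       [  0.        , 480.17753181, 240.12453186],
       [  0.        ,   0.        ,   1.        ]]), 'k1': -0.11526262589308725, 'extrinsics': array([[-0.07772001, -0.97328226,  0.21605844,  0.31758001],
       [-0.99696951,  0.07513861, -0.0201492 , -0.01537001],
       [ 0.00337653, -0.21696968, -0.9761725 ,  1.01141974],
       [ 0.        ,  0.        ,  0.        ,  1.        ]])}
{'intrinsics': array([[593.75328206,   0.        , 313.54530272],
       [  0.        , 593.75328206, 238.40060509],
       [  0.        ,   0.        ,   1.        ]]), 'k1': -0.11638580769387057, 'extrinsics': array([[-3.85030561e-02,  8.48394300e-01, -5.27962712e-01,
         1.29195346e+00],
       [ 9.99257862e-01,  3.21013815e-02, -2.12891027e-02,
        -2.53026196e-03],
       [-1.11322092e-03, -5.28390587e-01, -8.49000676e-01,
         1.28231620e+00],
       [ 0.00000000e+00,  0.00000000e+00,  0.00000000e+00,
         1.00000000e+00]])}
{'clock': 0.1, 'joint_pos': array([-4.76654838e+01,  2.05869132e+01,  6.39575518e-01, -1.85729439e-02,
       -7.01356635e+01, -1.65054122e+01]), 'qvel': array([-0.01950733, -0.03039651,  0.15186306,  0.04227659,  0.04958675,
        0.08131148]), 'tau': array([-1.24104936e-03, -5.84162879e+01,  2.93751222e+01,  7.01551706e+00,
        1.01434972e-02, -5.65454934e-05]), 'tool_pos': array([ 0.29386574, -0.60719127,  0.22572266]), 'orientation': array([ 1.79915458e+02, -6.84213881e-03, -1.54177215e+02]), 'force': array([ 0.65864281, -0.18020431, -0.93256027]), 'moment': array([-0.01544235, -0.01779295,  0.01223979]), 'gripper_force': 0.0, 'opening': 0.0872357158736315}
```

View pics/t0.png

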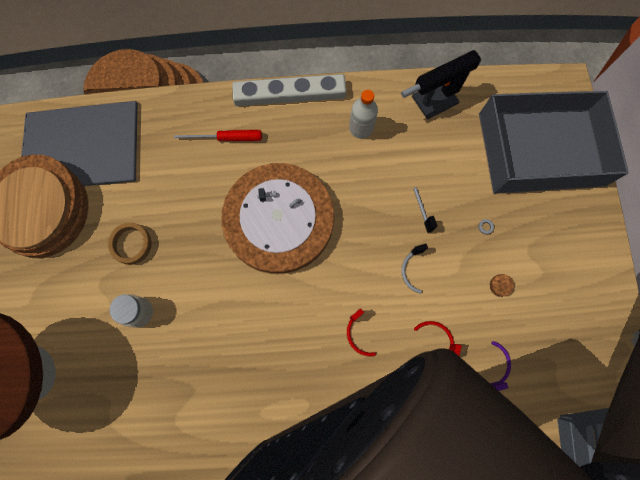

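View pics/s0.png

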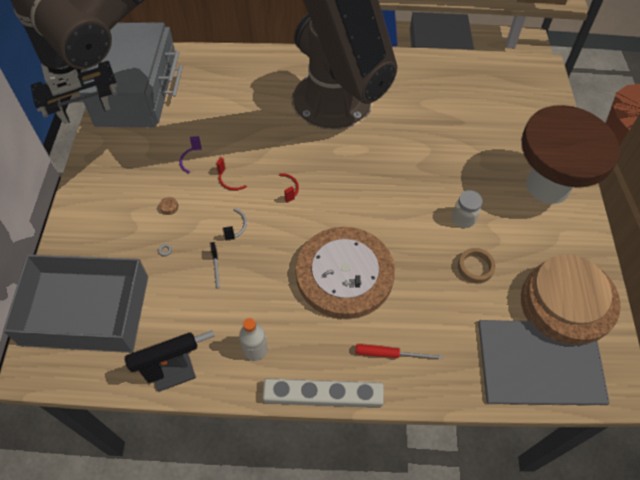

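Candidates in the top view: the steel hook with a black handle at (411,268), red look-alikes at (360,333) and (437,337), a purple one at (502,366), and the straight pin at (425,210). The scene view shows the same things. By the description it's the steel arc with its black handle at (420,249). I'll check it and the lamp up close.

Run:
```python
from h import *
a=cv2.imread('pics/t0.png');b=cv2.imread('pics/s0.png')
def cr(im,x,y,w,h):return cv2.resize(im[y:y+h,x:x+w],(400,300),interpolation=cv2.INTER_CUBIC)
m=np.vstack([np.hstack([cr(a,375,225,80,60+15),cr(a,228,173,100,75)]) if 0 else np.hstack([cr(a,370,228,100,75),cr(a,228,173,100,75)]),np.hstack([cr(b,190,195,100,75),cr(b,295,230,100,75)])])
cv2.imwrite('pics/m0.png',m)
```

```text
(no output)
```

View pics/m0.png

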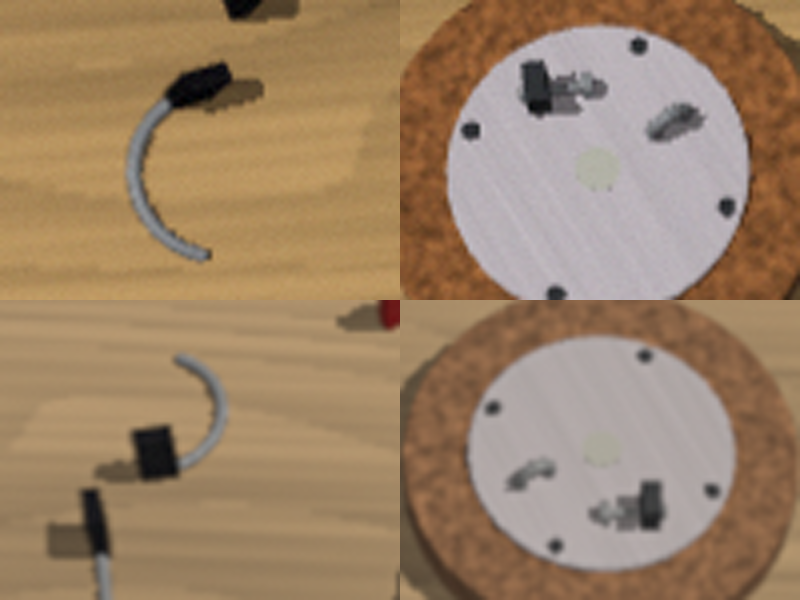

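The montage shows the grey steel hook with its black handle (handle at top px (420,249), tip at (421,292)). On the plate the eye is at about (297,203), the dark stop post at (262,195), and its screw and pad run toward (276,195). Now I'll measure.

```bash
cat > meas.py <<'E'
from h import *
from scipy.optimize import least_squares
def circ(P,r=None):
    f=lambda v:np.hypot(P[:,0]-v[0],P[:,1]-v[1])-(r or v[2])
    s=least_squares(f,[*P[:,:2].mean(0),r or .05],loss='soft_l1',f_scale=.002);return s.x,np.sqrt(np.mean(s.fun**2))
def sub(im,x,y,w,h):
    m=np.zeros(im.shape[:2],bool);m[y:y+h,x:x+w]=1;return m
E
python3 - <<'E'
from meas import *
I={'top':cv2.imread('pics/t0.png'),'scene':cv2.imread('pics/s0.png')}
W={'top':(215,160,125,115),'scene':(290,222,110,100)}
H={'top':(395,240,40,58),'scene':(218,205,32,40)}
for n in I:
    hsv=cv2.cvtColor(I[n],cv2.COLOR_BGR2HSV).astype(int);h,s,v=hsv[...,0],hsv[...,1],hsv[...,2]
    pl=((s<60)&(v>130)&sub(I[n],*W[n])).astype(np.uint8)
    cs=max(cv2.findContours(pl,0,1)[0],key=cv2.contourArea)
    P=toplane(n,cv2.convexHull(cs)[:,0],.038);x,e=circ(P);print(n,'plate',x.round(4),e.round(4))
    hull=np.zeros_like(pl);cv2.fillConvexPoly(hull,cv2.convexHull(cs),1)
    dk=((v<125)&(cv2.erode(hull,np.ones((5,5)))>0)).astype(np.uint8)
    k,l,st,c=cv2.connectedComponentsWithStats(dk)
    for i in range(1,k):
        if st[i,4]>5: print('  blob',st[i].tolist(),c[i].round(1),toplane(n,[c[i]],.048)[0].round(4), toplane(n,[c[i]],.038)[0].round(4))
    gr=((s>25)&(h>25)&(h<45)&(hull>0));ys,xs=np.nonzero(gr)
    if len(xs): print('  dot',toplane(n,[[np.median(xs),np.median(ys)]],.038)[0].round(4))
    rod=((s<85)&(v>85)&sub(I[n],*H[n])).astype(np.uint8)
    k,l,st,c=cv2.connectedComponentsWithStats(rod);i=1+np.argmax(st[1:,4])
    ys,xs=np.nonzero(l==i);P=toplane(n,np.c_[xs,ys],.004);x,e=circ(P);x2,e2=circ(P,.045)
    a=np.degrees(np.arctan2(P[:,1]-x2[1],P[:,0]-x2[0]));a=np.sort(a%360)
    print('  rod',len(xs),st[i].tolist(),x.round(4),e.round(4),x2.round(4),e2.round(4),'ang',a[[0,2,-3,-1]].round(1))
    bk=((v<50)&sub(I[n],*H[n])).astype(np.uint8)
    k,l,st,c=cv2.connectedComponentsWithStats(bk);i=1+np.argmax(st[1:,4]);print('  handle',st[i].tolist(),c[i].round(1),toplane(n,[c[i]],.03)[0].round(4))
E
```

```text
top plate [0.5938 0.0427 0.0796] 0.0003
  blob [286, 183, 4, 4, 14] [287.5 184.3] [0.656 0.016 0.048] [0.6596 0.0164 0.038 ]
  blob [258, 188, 22, 14, 170] [265.9 195.1] [0.6356 0.0628 0.048 ] [0.6389 0.0636 0.038 ]
  blob [290, 199, 14, 9, 72] [296.8 203.3] [ 0.6127 -0.0007  0.048 ] [ 6.158e-01 -6.000e-04  3.800e-02]
  blob [244, 204, 4, 4, 16] [245.5 205.5] [0.6163 0.1068 0.048 ] [0.6194 0.1081 0.038 ]
  blob [308, 222, 4, 5, 15] [309.3 224.2] [ 0.5656 -0.0234  0.048 ] [ 0.5682 -0.0235  0.038 ]
  blob [265, 244, 5, 5, 16] [266.6 246.1] [0.5261 0.0673 0.048 ] [0.5283 0.0682 0.038 ]
  rod 199 [401, 253, 21, 40, 199] [ 0.4565 -0.2598  0.0452] 0.0025 [ 0.4565 -0.2595  0.045 ] 0.0025 ang [ 29.5  31.7 165.2 165.9]
  handle [412, 244, 16, 11, 105] [419.2 249. ] [ 0.4991 -0.2494  0.03  ]
scene plate [0.5962 0.0446 0.0803] 0.0003
  blob [354, 243, 4, 3, 9] [355.3 243.9] [0.5363 0.0688 0.048 ] [0.5301 0.0694 0.038 ]
  blob [316, 255, 4, 4, 10] [317.7 256.7] [ 0.5757 -0.0215  0.048 ] [ 0.5699 -0.0217  0.038 ]
  blob [322, 272, 12, 6, 29] [326.4 273.8] [6.217e-01 6.000e-04 4.800e-02] [6.163e-01 6.000e-04 3.800e-02]
  blob [342, 275, 19, 13, 125] [354.  281.9] [0.6408 0.0658 0.048 ] [0.6355 0.0664 0.038 ]
  blob [371, 276, 4, 4, 12] [372.4 277.2] [0.6269 0.1093 0.048 ] [0.6215 0.1102 0.038 ]
  blob [332, 290, 4, 3, 8] [333.5 291. ] [0.6664 0.0184 0.048 ] [0.6614 0.0185 0.038 ]
  rod 152 [233, 208, 15, 30, 152] [ 0.4576 -0.2589  0.0459] 0.0032 [ 0.4574 -0.2579  0.045 ] 0.0032 ang [ 28.5  30.2 165.4 168.7]
  handle [224, 227, 10, 13, 99] [228.5 233.1] [ 0.5056 -0.2475  0.03  ]
```

```bash
cat > pl.py <<'E'
import sys,json,os,numpy as np
from scipy.spatial.transform import Rotation as R
F='cmd.json'
def load(): return json.load(open(F)) if os.path.exists(F) else dict(p=[.294,-.608,.227],yaw=-154.171)
def Rt(y): return (R.from_euler('z',y,degrees=True)*R.from_euler('x',180,degrees=True)).as_matrix()
def row(c,p,yaw):
    d=Rt(c['yaw']).T@(np.array(p)-c['p']); az=-np.radians((yaw-c['yaw'])); return [*d.round(4).tolist(),0,0,round(float(az),4)]
def apply(c,r):
    return dict(p=(np.array(c['p'])+Rt(c['yaw'])@np.array(r[:3])).tolist(),yaw=c['yaw']-float(np.degrees(r[5])))
def plan(*ts):  # targets (x,y,z,yaw) all from current cmd; last becomes cmd
    c=load(); rs=[row(c,t[:3],t[3]) for t in ts]
    for r in rs: print(r)
    n=apply(c,rs[-1]); json.dump(n,open(F,'w')); print(np.round(n['p'],4),round(n['yaw'],2))
E
python3 - <<'E'
from pl import *
plan((.44,-.40,.2,-154.17-60))
plan((.501,-.249,.09,-257.5))
from meas import *
I={'top':cv2.imread('pics/t0.png'),'scene':cv2.imread('pics/s0.png')}
out=[]
C={'top':(.5938,.0427),'scene':(.5962,.0446)}
for n,(x0,y0) in {'top':(250,175),'scene':(312,255)}.items():
    k=7 ;w,h=57,42
    m=cv2.resize(I[n][y0:y0+h,x0:x0+w],(w*k,h*k),interpolation=cv2.INTER_CUBIC)
    for yaw,col in((23.4,(255,0,0)),(26.5,(0,0,255))):
        for dt in(-.004,.004):
            t=np.radians(np.linspace(-20,200,25));a=np.radians(yaw-90)
            u=np.array([np.cos(a),np.sin(a)]);v=np.array([-u[1],u[0]])
            for rr in (.014,):
                P=np.c_[C[n]+(.045+rr*np.cos(t))[:,None]*u+dt*v,.042+rr*np.sin(t)]
                q=((proj(n,P)-[x0,y0]+.5)*k).astype(int);cv2.polylines(m,[q.reshape(-1,1,2)],False,col,1)
    out.append(m)
cv2.imwrite('pics/e0.png',np.hstack(out))
E
```

```text
[-0.222, 0.1236, 0.027, 0, 0, 1.0472]
[ 0.44 -0.4   0.2 ] -214.17
[0.0343, 0.1592, 0.11, 0, 0, 0.7562]
[ 0.501 -0.249  0.09 ] -257.5
```

View pics/e0.png

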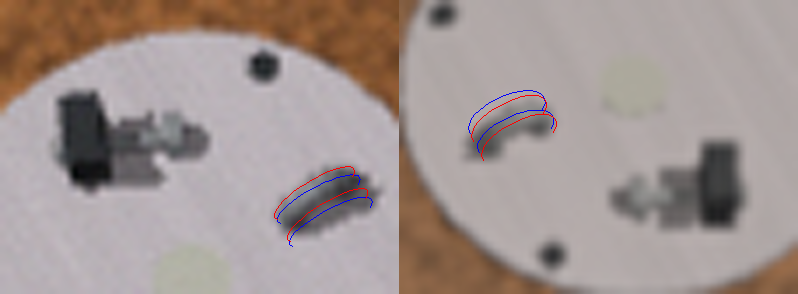

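The crop shows the ring over the plate where expected. The eye is near lamp yaw 23–26°, with the stop post beyond it. I'll refine this later, with the tip nearby. Moving now.

>>> {"api": "carry_out", "payload": {
  "rows": [
    [-0.055, 0.031, 0.007, 0, 0, 0.18],
    [-0.11, 0.062, 0.014, 0, 0, 0.36],
    [-0.16, 0.09, 0.02, 0, 0, 0.54],
    [-0.2, 0.11, 0.025, 0, 0, 0.72],
    [-0.222, 0.1236, 0.027, 0, 0, 0.9],
    [-0.222, 0.1236, 0.027, 0, 0, 1.0472],
    [-0.222, 0.1236, 0.027, 0, 0, 1.0472]
  ],
  "grip": 0
}}

```text
clock: 0.98
tool_pos: [0.4401, -0.3991, 0.1993]
orientation: [180.0, -0.0, 145.9]
force: [-0.1, 0.0, 0.0]
opening: 0.0437
gripper_force: 0.0
```

>>> {"api": "carry_out", "payload": {
  "rows": [
    [0.008, 0.04, 0.02, 0, 0, 0.18],
    [0.017, 0.08, 0.05, 0, 0, 0.36],
    [0.026, 0.12, 0.08, 0, 0, 0.54],
    [0.0343, 0.1592, 0.11, 0, 0, 0.7],
    [0.0343, 0.1592, 0.11, 0, 0, 0.7562],
    [0.0343, 0.1592, 0.11, 0, 0, 0.7562],
    [0.0343, 0.1592, 0.11, 0, 0, 0.7562]
  ]
}}

```text
clock: 1.85
tool_pos: [0.5011, -0.2492, 0.0899]
orientation: [180.0, 0.0, 102.6]
force: [-0.2, 0.3, 0.6]
opening: 0.0439
gripper_force: 0.0
```

Run:
```python
from h import *
o=telemetry.get_obs();print(o['clock'],o['joint_pos'].round(1),o['tool_pos'].round(4),o['orientation'].round(2),o['opening'],o['force'])
b=snap('scene');a=snap('top')
cv2.imwrite('pics/g0.png',np.hstack([cv2.resize(b[150:270,160:300],(420,360),interpolation=2),cv2.resize(a[200:320,350:475],(375,360),interpolation=2)]))
```

```text
1.85 [  -6.4   17.1  -24.2    0.   -48.7 -161. ] [ 0.5011 -0.2492  0.0899] [1.7997e+02 1.0000e-02 1.0262e+02] 0.043854318295878214 [-0.23334507  0.26981025  0.59989696]
```

View pics/g0.png

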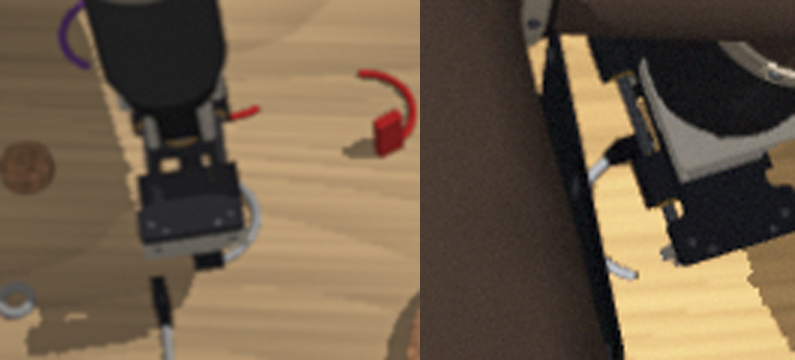

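The scene crop shows the open gripper over the hook's black handle (about (230,237) in the full image), with the pin's handle clear beside it. Going down, gripping, then lifting.

>>> {"api": "carry_out", "payload": {
  "rows": [
    [0, 0, 0.03, 0, 0, 0],
    [0, 0, 0.055, 0, 0, 0],
    [0, 0, 0.07, 0, 0, 0],
    [0, 0, 0.079, 0, 0, 0],
    [0, 0, 0.079, 0, 0, 0]
  ]
}}

```text
clock: 2.58
tool_pos: [0.501, -0.2487, 0.0104]
orientation: [-180.0, -0.0, 102.5]
force: [-0.3, -0.2, 1.0]
opening: 0.0439
gripper_force: 0.0
```

>>> {"api": "carry_out", "payload": {
  "rows": [
    [0, 0, 0, 0, 0, 0],
    [0, 0, 0, 0, 0, 0],
    [0, 0, 0, 0, 0, 0],
    [0, 0, 0, 0, 0, 0],
    [0, 0, 0, 0, 0, 0],
    [0, 0, 0, 0, 0, 0]
  ],
  "grip": -1
}}

```text
clock: 3.32
tool_pos: [0.5013, -0.2486, 0.0109]
orientation: [180.0, 0.0, 102.5]
force: [-0.6, 0.0, 4.0]
opening: 0.0118
gripper_force: 30.0
```

>>> {"api": "carry_out", "payload": {
  "rows": [
    [0, 0, -0.03, 0, 0, 0],
    [0, 0, -0.08, 0, 0, 0],
    [0, 0, -0.13, 0, 0, 0],
    [0, 0, -0.13, 0, 0, 0]
  ]
}}

```text
clock: 3.82
tool_pos: [0.5035, -0.2492, 0.1446]
orientation: [179.6, 0.2, 102.5]
force: [0.1, -0.5, -1.9]
opening: 0.0118
gripper_force: 30.0
```

Run:
```python
from pl import *
c=load();c['p'][2]=.011+.13;c['p'][:2]=[.501,-.249];json.dump(c,open(F,'w'))
plan((.53,-.08,.14,-197.5))
plan((.5692,.0805,.09,-145))
```

```text
[0.1587, 0.0649, 0.001, 0, 0, -1.0472]
[ 0.53 -0.08  0.14] -197.5
[0.0109, 0.1649, 0.05, 0, 0, -0.9163]
[0.5692 0.0805 0.09  ] -145.0
```

>>> {"api": "carry_out", "payload": {
  "rows": [
    [0.026, 0.01, 0, 0, 0, -0.17],
    [0.053, 0.022, 0, 0, 0, -0.35],
    [0.08, 0.032, 0, 0, 0, -0.52],
    [0.106, 0.043, 0, 0, 0, -0.7],
    [0.132, 0.054, 0, 0, 0, -0.87],
    [0.1587, 0.0649, 0.001, 0, 0, -1.0472],
    [0.1587, 0.0649, 0.001, 0, 0, -1.0472]
  ]
}}

```text
clock: 4.7
tool_pos: [0.5297, -0.0782, 0.1384]
orientation: [-180.0, -0.1, 162.7]
force: [-0.5, -1.1, -1.0]
opening: 0.0116
gripper_force: 30.0
```

>>> {"api": "carry_out", "payload": {
  "rows": [
    [0.002, 0.03, 0, 0, 0, -0.17],
    [0.004, 0.06, 0, 0, 0, -0.34],
    [0.006, 0.1, 0.01, 0, 0, -0.51],
    [0.008, 0.13, 0.02, 0, 0, -0.68],
    [0.0109, 0.1649, 0.04, 0, 0, -0.83],
    [0.0109, 0.1649, 0.05, 0, 0, -0.9163],
    [0.0109, 0.1649, 0.05, 0, 0, -0.9163]
  ]
}}

```text
clock: 5.58
tool_pos: [0.5681, 0.0802, 0.0879]
orientation: [180.0, -0.2, -145.1]
force: [-0.3, -0.3, -0.8]
opening: 0.0119
gripper_force: 30.0
```

Run:
```python
from h import *
o=telemetry.get_obs();print(o['clock'],o['joint_pos'].round(1),o['tool_pos'].round(4),o['orientation'].round(2),o['opening'],o['force'])
b=snap('scene','s1.png');a=snap('top','t1.png')
cv2.imwrite('pics/g1.png',np.hstack([cv2.resize(b[215:325,285:405],(400,367),interpolation=2),cv2.resize(a[155:265,220:340],(400,367),interpolation=2)]))
```

```text
5.575 [ 27.6  18.6 -22.3  -0.  -49.4 -82.7] [0.5681 0.0802 0.0879] [ 179.96   -0.19 -145.14] 0.011902854907513805 [-0.25603354 -0.28993515 -0.76637778]
```

View pics/g1.png

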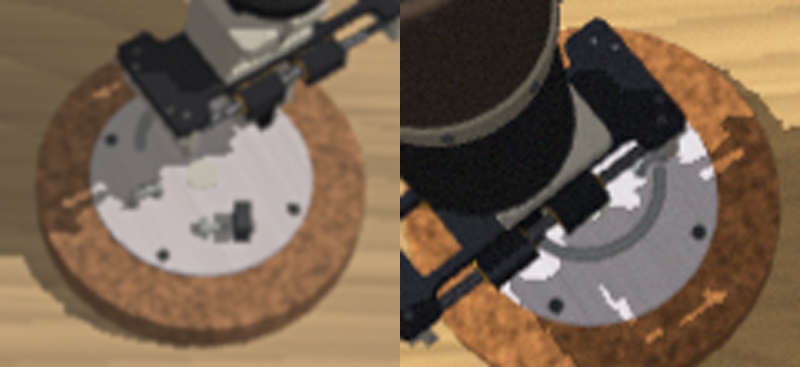

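In the scene crop the rod is partly hidden by the gripper. The top crop shows it clearly over the plate, with its tip near (298,204), close to where the eye was seen. I'll measure the arc there and look closer.

Run:
```python
from meas import *
a=cv2.imread('pics/t1.png')
x0,y0=258,182;k=11
m=cv2.resize(a[y0:y0+54,x0:x0+60],(660,594),interpolation=2)
# predicted hook: centreline for tangential offset 0
o=telemetry.get_obs();y=np.radians(-145.1);
rad=np.radians(-145.1-90) # tool y dir = handle radial (out)? 
u=np.array([np.cos(rad),np.sin(rad)]);c=o['tool_pos'][:2]-.045*u;print('hook centre',c)
t=np.radians(-85.1+np.arange(-110,6,5.));
for rr in(.041,.049):
    q=((proj('top',np.c_[c[0]+rr*np.cos(t),c[1]+rr*np.sin(t),0*t+.0814])-[x0,y0]+.5)*k).astype(int)
    cv2.polylines(m,[q.reshape(-1,1,2)],False,(0,0,255),1)
cv2.imwrite('pics/g2.png',m)
```

```text
hook centre [0.594816  0.0432742]
```

View pics/g2.png

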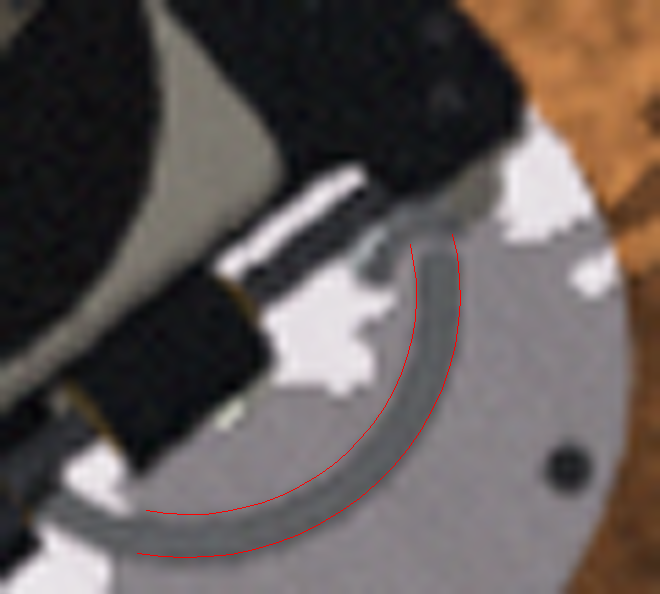

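The overlay matches: the held rod lies where the kinematics put it, within about 1 mm, so the grasp offset is about zero. The eye is just ahead of the tip near (297,201). Lowering to just above the plate.

>>> {"api": "carry_out", "payload": {
  "rows": [
    [0, 0, 0.012, 0, 0, 0],
    [0, 0, 0.025, 0, 0, 0],
    [0, 0, 0.035, 0, 0, 0],
    [0, 0, 0.035, 0, 0, 0],
    [0, 0, 0.035, 0, 0, 0]
  ]
}}

```text
clock: 6.3
tool_pos: [0.5694, 0.081, 0.0546]
orientation: [-180.0, 0.0, -145.0]
force: [0.4, -0.3, -0.7]
opening: 0.012
gripper_force: 30.0
```

```bash
cat > ov.py <<'E'
from meas import *
# overlay predicted hook and plate-fixed eye on both views
def ov(f,C,LY,size=(400,400),k=7,off=(0,0)):
    o=telemetry.get_obs();yaw=o['orientation'][2];rad=np.radians(yaw-90);u=np.array([np.cos(rad),np.sin(rad)])
    x=np.array([np.cos(np.radians(yaw)),np.sin(np.radians(yaw))])
    c=o['tool_pos'][:2]-.045*u;h=yaw+60;zc=o['tool_pos'][2]-.0105+.004
    print('t',o['clock'],'tcp',o['tool_pos'].round(4),'yaw',yaw.round(2),'hookC',c.round(4),'hook yaw',round(h,1),'F',o['force'].round(1),'zc',round(zc,4))
    out=[]
    for n in('scene','top'):
        im=snap(n,f'{f}_{n}.png')
        ctr=proj(n,[[C[n][0]+.045*np.cos(np.radians(LY-90)),C[n][1]+.045*np.sin(np.radians(LY-90)),.042]])[0]
        x0,y0=(ctr-28).astype(int)
        m=cv2.resize(im[y0:y0+57,x0:x0+57],(399,399),interpolation=2)
        t=np.radians(h+np.arange(-60,6,5.))
        for rr in(.041,.049):
            q=((proj(n,np.c_[c[0]+rr*np.cos(t),c[1]+rr*np.sin(t),0*t+zc])-[x0,y0]+.5)*k).astype(int)
            cv2.polylines(m,[q.reshape(-1,1,2)],False,(0,0,255),1)
        a=np.radians(LY-90);u2=np.array([np.cos(a),np.sin(a)]);v=np.array([-u2[1],u2[0]]);tt=np.radians(np.linspace(-17,197,25))
        for dt in(-.004,.004):
            P=np.c_[C[n]+(.045+.014*np.cos(tt))[:,None]*u2+dt*v,.042+.014*np.sin(tt)]
            q=((proj(n,P)-[x0,y0]+.5)*k).astype(int);cv2.polylines(m,[q.reshape(-1,1,2)],False,(255,0,0),1)
        out.append(m)
    cv2.imwrite(f'pics/{f}.png',np.hstack(out))
C0={'top':(.5938,.0427),'scene':(.5962,.0446)}
E
python3 -c "
from ov import *
ov('o1',C0,25)"
```

```text
t 6.3 tcp [0.5694 0.081  0.0546] yaw -144.99 hookC [0.5952 0.0441] hook yaw -85.0 F [ 0.4 -0.3 -0.7] zc 0.0481
```

View pics/o1.png

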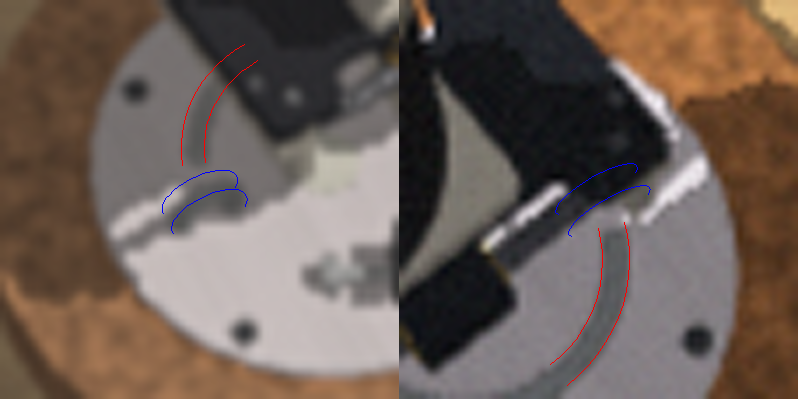

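In the scene crop the rod (x≈195) runs down into the eye (about (205,195)), lying about 1 px right of the red prediction. In the top crop the rod fits the prediction, but the gripper covers the eye. I'll measure the rod's arc centre against the plate centre in each view from radial profiles.

```bash
cat > rp.py <<'E'
from meas import *
def rod(f,c,h,zc,angs):
    for n in('scene','top'):
        g=cv2.cvtColor(cv2.imread(f'pics/{f}_{n}.png'),cv2.COLOR_BGR2GRAY).astype(np.float32)
        r=np.arange(.034,.0562,.0005);rows=[]
        for a in angs:
            t=np.radians(h+a);P=np.c_[c[0]+r*np.cos(t),c[1]+r*np.sin(t),0*r+zc]
            q=proj(n,P).astype(np.float32);p=cv2.remap(g,q[:,:1].copy(),q[:,1:].copy(),1)[:,0]
            bg=np.median(np.r_[p[:8],p[-8:]]);w=np.clip(bg-8-p,0,None);w[(r<.039)|(r>.051)]*=1
            if np.ptp(np.r_[p[:8],p[-8:]])<28 and 10<w.max()<70: rows.append((a,(w*r).sum()/w.sum()*1e3,w.max(),(w>w.max()/2).sum()*.5))
        rows=np.array(rows);print(n,len(rows))
        if len(rows)<4: continue
        print(rows.round(1)[::2].tolist())
        t=np.radians(h+rows[:,0]);A=np.c_[np.cos(t),np.sin(t)]
        s=np.linalg.lstsq(A,rows[:,1]-45,rcond=None);print(' rod offset mm vs kinematics',s[0].round(2),'res',(rows[:,1]-45-A@s[0]).std().round(2))
E
python3 - <<'E'
from rp import *
rod('o1',(.5952,.0441),-85,.0481,np.arange(-90,0,3))
# plate centre again in same images and post/eye fixed
for n,w in(('top',(215,160,125,115)),('scene',(290,222,110,100))):
    im=cv2.imread(f'pics/{"t0" if n=="top" else "s0"}.png');hsv=cv2.cvtColor(im,cv2.COLOR_BGR2HSV).astype(int)
    ys,xs=np.nonzero((hsv[...,0]>22)&(hsv[...,0]<50)&(hsv[...,1]>18)&(hsv[...,2]>130)&sub(im,*w))
    P=toplane(n,np.c_[xs,ys],.038);c=np.median(P,0);k=np.hypot(*(P-c)[:,:2].T)<.015;print(n,'dot',P[k].mean(0).round(4),k.sum())
E
```

```text
scene 11
[[-45.0, 42.2, 12.5, 9.0], [-27.0, 43.2, 17.7, 7.0], [-21.0, 42.9, 19.8, 7.0], [-15.0, 42.9, 19.7, 7.0], [-9.0, 43.2, 21.5, 6.5], [-3.0, 43.4, 19.3, 7.0]]
 rod offset mm vs kinematics [1.91 1.66] res 0.21
top 30
[[-90.0, 46.1, 32.7, 7.5], [-84.0, 46.1, 32.3, 8.5], [-78.0, 46.1, 31.0, 8.0], [-72.0, 46.1, 31.2, 8.0], [-66.0, 45.9, 32.9, 9.5], [-60.0, 45.5, 31.2, 7.5], [-54.0, 45.5, 32.7, 7.5], [-48.0, 45.7, 30.7, 8.0], [-42.0, 45.3, 31.6, 8.0], [-36.0, 45.5, 31.4, 7.5], [-30.0, 45.3, 34.2, 8.0], [-24.0, 45.0, 32.7, 7.5], [-18.0, 44.9, 37.0, 7.5], [-12.0, 44.9, 30.3, 7.5], [-6.0, 44.9, 32.1, 7.5]]
 rod offset mm vs kinematics [-1.05  0.24] res 0.14
top dot [0.5947 0.042  0.038 ] 22
scene dot [0.5953 0.0444 0.038 ] 41
```

Both views agree: the hook's centre is off the plate's centre by about (+0.6, +1.4) mm. I'll correct that and lower further.

```bash
cat >> pl.py <<'E'
def arc(C,z,hs):
    ts=[]
    for h in hs:
        a=np.radians(h-150);ts.append((C[0]+.045*np.cos(a),C[1]+.045*np.sin(a),z,h-60))
    plan(*ts)
E
python3 - <<'E'
from pl import *
json.dump(dict(p=[.5692,.0805,.055],yaw=-145.0),open(F,'w'))
arc((.5944,.0422),.0502,[-85])
E
```

```text
[0.0013, -0.0008, 0.0048, 0, 0, -0.0]
[0.5686 0.0791 0.0502] -145.0
```

>>> {"api": "carry_out", "payload": {
  "rows": [
    [0.0013, -0.0008, 0.002, 0, 0, 0],
    [0.0013, -0.0008, 0.004, 0, 0, 0],
    [0.0013, -0.0008, 0.0048, 0, 0, 0],
    [0.0013, -0.0008, 0.0048, 0, 0, 0],
    [0.0013, -0.0008, 0.0048, 0, 0, 0]
  ]
}}

```text
clock: 7.02
tool_pos: [0.5687, 0.0796, 0.0498]
orientation: [-180.0, 0.0, -145.0]
force: [-0.0, 0.6, -1.1]
opening: 0.0123
gripper_force: 30.0
```

>>> {"api": "carry_out", "payload": {
  "rows": [
    [0, 0, 0.0004, 0, 0, 0],
    [0, 0, 0.0008, 0, 0, 0],
    [0, 0, 0.0008, 0, 0, 0]
  ]
}}

```text
clock: 7.4
tool_pos: [0.5686, 0.0795, 0.0489]
orientation: [180.0, -0.0, -145.0]
force: [0.6, 0.5, -1.0]
opening: 0.0119
gripper_force: 30.0
```

Run:
```python
from ov import *
from rp import rod
ov('o2',C0,25)
o=telemetry.get_obs();yaw=o['orientation'][2];r=np.radians(yaw-90);c=o['tool_pos'][:2]-.045*np.array([np.cos(r),np.sin(r)])
rod('o2',c,yaw+60,.042,np.arange(-90,0,3)); print(o['force'],o['moment'])
```

```text
t 7.4 tcp [0.5686 0.0795 0.0489] yaw -145.0 hookC [0.5945 0.0427] hook yaw -85.0 F [ 0.6  0.5 -1. ] zc 0.0424
scene 11
[[-45.0, 41.7, 10.5, 8.0], [-27.0, 42.8, 17.4, 7.0], [-21.0, 43.0, 20.3, 7.5], [-15.0, 43.2, 20.9, 8.0], [-9.0, 43.2, 20.2, 6.5], [-3.0, 43.2, 19.0, 6.0]]
 rod offset mm vs kinematics [2.45 1.55] res 0.24
top 30
[[-90.0, 46.1, 32.4, 8.0], [-84.0, 46.3, 32.6, 9.0], [-78.0, 46.3, 31.3, 8.0], [-72.0, 46.2, 34.0, 8.0], [-66.0, 45.8, 32.8, 9.0], [-60.0, 45.9, 31.7, 7.5], [-54.0, 45.8, 31.9, 8.0], [-48.0, 45.9, 30.5, 8.0], [-42.0, 45.7, 32.8, 8.5], [-36.0, 45.4, 32.5, 7.5], [-30.0, 45.6, 38.2, 7.5], [-24.0, 45.5, 32.2, 8.0], [-18.0, 45.6, 32.5, 8.0], [-12.0, 45.1, 36.2, 8.0], [-6.0, 44.9, 35.2, 7.5]]
 rod offset mm vs kinematics [-1.11 -0.03] res 0.13
[ 0.37616733  0.24478209 -0.95309863] [0.1063663  0.05854952 0.0251914 ]
```

Concentric within about 0.3 mm in both views, and just off the plate. Feeding along the arc.

Run:
```python
from pl import *
json.dump(dict(p=[.5686,.0791,.0494],yaw=-145.0),open(F,'w'))
for hs in([-82,-79,-77,-75,-73,-71,-70,-70],[-68,-66,-64,-62,-60,-58,-56,-56],[-53,-50,-47,-44,-41,-38,-35,-35]): arc((.5944,.0422),.0494,hs)
```

```text
[0.0024, -0.0001, -0.0, 0, 0, -0.0524]
[0.0047, -0.0003, -0.0, 0, 0, -0.1047]
[0.0063, -0.0005, -0.0, 0, 0, -0.1396]
[0.0078, -0.0007, -0.0, 0, 0, -0.1745]
[0.0094, -0.001, -0.0, 0, 0, -0.2094]
[0.0109, -0.0014, -0.0, 0, 0, -0.2443]
[0.0117, -0.0016, -0.0, 0, 0, -0.2618]
[0.0117, -0.0016, -0.0, 0, 0, -0.2618]
[0.5599 0.0711 0.0494] -130.0
[0.0015, 0.0, 0.0, 0, 0, -0.0349]
[0.0031, -0.0001, -0.0, 0, 0, -0.0698]
[0.0047, -0.0002, -0.0, 0, 0, -0.1047]
[0.0062, -0.0004, -0.0, 0, 0, -0.1396]
[0.0078, -0.0006, -0.0, 0, 0, -0.1745]
[0.0093, -0.0009, -0.0, 0, 0, -0.2094]
[0.0109, -0.0013, -0.0, 0, 0, -0.2443]
[0.0109, -0.0013, -0.0, 0, 0, -0.2443]
[0.5539 0.0619 0.0494] -116.0
[0.0023, -0.0001, -0.0, 0, 0, -0.0524]
[0.0047, -0.0003, -0.0, 0, 0, -0.1048]
[0.007, -0.0006, -0.0, 0, 0, -0.1571]
[0.0093, -0.001, -0.0, 0, 0, -0.2095]
[0.0116, -0.0015, -0.0, 0, 0, -0.2618]
[0.0139, -0.0022, -0.0, 0, 0, -0.3142]
[0.0161, -0.003, -0.0, 0, 0, -0.3666]
[0.0161, -0.003, -0.0, 0, 0, -0.3666]
[0.5496 0.0461 0.0494] -95.0
```

>>> {"api": "carry_out", "payload": {
  "rows": [
    [0.0024, -0.0001, 0, 0, 0, -0.0524],
    [0.0047, -0.0003, 0, 0, 0, -0.1047],
    [0.0063, -0.0005, 0, 0, 0, -0.1396],
    [0.0078, -0.0007, 0, 0, 0, -0.1745],
    [0.0094, -0.001, 0, 0, 0, -0.2094],
    [0.0109, -0.0014, 0, 0, 0, -0.2443],
    [0.0117, -0.0016, 0, 0, 0, -0.2618],
    [0.0117, -0.0016, 0, 0, 0, -0.2618]
  ]
}}

```text
clock: 8.5
tool_pos: [0.56, 0.0715, 0.049]
orientation: [-180.0, 0.0, -130.0]
force: [-0.3, -1.0, -0.8]
opening: 0.0118
gripper_force: 30.0
```

>>> {"api": "carry_out", "payload": {
  "rows": [
    [0.0015, 0, 0, 0, 0, -0.0349],
    [0.0031, -0.0001, 0, 0, 0, -0.0698],
    [0.0031, -0.0001, 0, 0, 0, -0.0698]
  ]
}}

```text
clock: 8.88
tool_pos: [0.558, 0.0689, 0.049]
orientation: [180.0, -0.0, -126.0]
force: [-0.1, -0.3, -1.3]
opening: 0.0117
gripper_force: 30.0
```

Run:
```python
from ov import *
ov('o3',C0,25)
```

```text
t 8.875 tcp [0.558  0.0689 0.049 ] yaw -125.97 hookC [0.5944 0.0425] hook yaw -66.0 F [-0.1 -0.3 -1.3] zc 0.0425
```

View pics/o3.png

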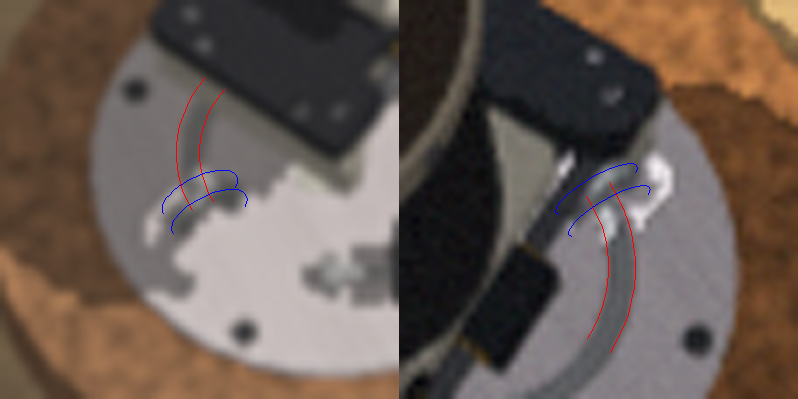

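The scene crop shows the rod entering the ring at (205,190), and the top crop shows the same near (610,190). Contact force is negligible, so I'll continue.

>>> {"api": "carry_out", "payload": {
  "rows": [
    [0.0016, 0, 0, 0, 0, -0.0349],
    [0.0031, -0.0001, 0, 0, 0, -0.0698],
    [0.0031, -0.0001, 0, 0, 0, -0.0698]
  ]
}}

```text
clock: 9.35
tool_pos: [0.5562, 0.0664, 0.049]
orientation: [180.0, -0.0, -122.0]
force: [-0.1, -0.4, -1.4]
opening: 0.0116
gripper_force: 30.0
```

>>> {"api": "carry_out", "payload": {
  "rows": [
    [0.0016, 0, 0, 0, 0, -0.0349],
    [0.0031, -0.0001, 0, 0, 0, -0.0698],
    [0.0047, -0.0002, 0, 0, 0, -0.1047],
    [0.0047, -0.0002, 0, 0, 0, -0.1047]
  ]
}}

```text
clock: 9.85
tool_pos: [0.5539, 0.0623, 0.049]
orientation: [180.0, -0.0, -116.0]
force: [-0.1, 0.0, -1.7]
opening: 0.0116
gripper_force: 30.0
```

>>> {"api": "carry_out", "payload": {
  "rows": [
    [0.0023, -0.0001, 0, 0, 0, -0.0524],
    [0.0047, -0.0003, 0, 0, 0, -0.1048],
    [0.007, -0.0006, 0, 0, 0, -0.1571],
    [0.0093, -0.001, 0, 0, 0, -0.2095],
    [0.0093, -0.001, 0, 0, 0, -0.2095]
  ]
}}

```text
clock: 10.48
tool_pos: [0.5508, 0.0535, 0.049]
orientation: [180.0, -0.0, -104.0]
force: [0.0, 0.1, -1.4]
opening: 0.0119
gripper_force: 30.0
```

>>> {"api": "carry_out", "payload": {
  "rows": [
    [0.0023, -0.0001, 0, 0, 0, -0.0524],
    [0.0047, -0.0003, 0, 0, 0, -0.1048],
    [0.007, -0.0006, 0, 0, 0, -0.1571],
    [0.007, -0.0006, 0, 0, 0, -0.1571]
  ]
}}

```text
clock: 10.98
tool_pos: [0.5497, 0.0467, 0.0489]
orientation: [180.0, -0.0, -95.1]
force: [-0.6, -0.3, -0.8]
opening: 0.0117
gripper_force: 30.0
```

Run:
```python
from ov import *
a,b=C0['top'],C0['scene']
o=telemetry.get_obs();print(o['joint_pos'].round(1))
ov('o4',C0,58)
```

```text
[ 25.2  19.5 -27.5  -0.  -43.  -30.3]
t 10.975 tcp [0.5497 0.0467 0.0489] yaw -95.09 hookC [0.5945 0.0427] hook yaw -35.1 F [-0.6 -0.3 -0.8] zc 0.0424
```

View pics/o4.png

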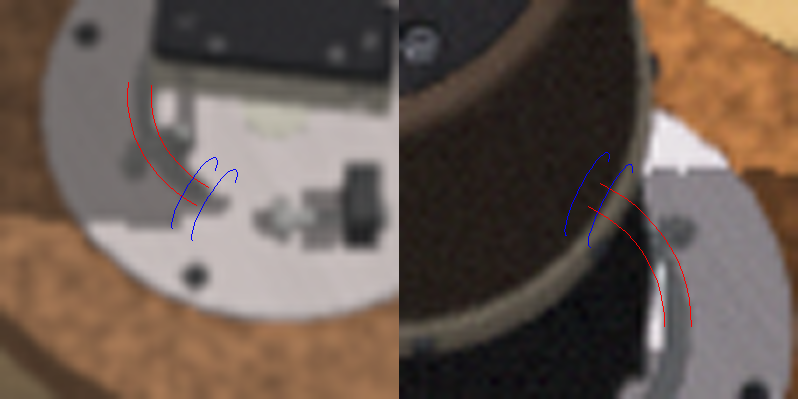

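The scene crop shows the rod through the eye (ring at (150,150)), its tip at (225,203) and the pad's near edge at about (256,220), so there's about 10 mm to go. I'll slow down and feel for it.

Run:
```python
from pl import *
for hs in([-33,-31,-29,-27],[-26,-25,-24,-23],[-22,-21,-20,-19],[-18,-17,-16,-15]): arc((.5944,.0422),.0494,hs)
```

```text
[0.0016, -0.0, -0.0, 0, 0, -0.0349]
[0.0031, -0.0001, -0.0, 0, 0, -0.0698]
[0.0047, -0.0003, -0.0, 0, 0, -0.1047]
[0.0062, -0.0004, -0.0, 0, 0, -0.1396]
[0.5494 0.0399 0.0494] -87.0
[0.0008, -0.0, -0.0, 0, 0, -0.0174]
[0.0016, -0.0001, -0.0, 0, 0, -0.0349]
[0.0024, -0.0001, -0.0, 0, 0, -0.0524]
[0.0032, -0.0001, -0.0, 0, 0, -0.0698]
[0.5497 0.0367 0.0494] -83.0
[0.0008, -0.0001, -0.0, 0, 0, -0.0175]
[0.0016, -0.0001, -0.0, 0, 0, -0.0349]
[0.0024, -0.0001, -0.0, 0, 0, -0.0524]
[0.0031, -0.0002, -0.0, 0, 0, -0.0698]
[0.5503 0.0337 0.0494] -79.0
[0.0008, 0.0, 0.0, 0, 0, -0.0175]
[0.0016, 0.0, 0.0, 0, 0, -0.0349]
[0.0024, -0.0, -0.0, 0, 0, -0.0524]
[0.0032, -0.0001, -0.0, 0, 0, -0.0698]
[0.551  0.0305 0.0494] -75.0
```

>>> {"api": "carry_out", "payload": {
  "rows": [
    [0.0016, 0, 0, 0, 0, -0.0349],
    [0.0031, -0.0001, 0, 0, 0, -0.0698],
    [0.0047, -0.0002, 0, 0, 0, -0.1047],
    [0.0047, -0.0002, 0, 0, 0, -0.1047]
  ]
}}

```text
clock: 11.58
tool_pos: [0.5496, 0.042, 0.049]
orientation: [-180.0, 0.0, -89.1]
force: [-0.6, -0.4, -0.9]
opening: 0.0117
gripper_force: 30.0
```

Now at h=-29 with no contact. Going 1° at a time.

>>> {"api": "carry_out", "payload": {
  "rows": [
    [0.0008, 0, 0, 0, 0, -0.0175],
    [0.0016, 0, 0, 0, 0, -0.0349],
    [0.0024, -0.0001, 0, 0, 0, -0.0524],
    [0.0024, -0.0001, 0, 0, 0, -0.0524]
  ]
}}

```text
clock: 12.08
tool_pos: [0.5497, 0.0395, 0.049]
orientation: [180.0, 0.0, -86.0]
force: [0.3, 0.1, -0.5]
opening: 0.0116
gripper_force: 30.0
```

>>> {"api": "carry_out", "payload": {
  "rows": [
    [0.0008, 0, 0, 0, 0, -0.0175],
    [0.0016, 0, 0, 0, 0, -0.0349],
    [0.0016, 0, 0, 0, 0, -0.0349]
  ]
}}

```text
clock: 12.45
tool_pos: [0.5498, 0.0379, 0.049]
orientation: [-180.0, 0.0, -84.0]
force: [0.1, 0.5, -1.4]
opening: 0.0116
gripper_force: 30.0
```

>>> {"api": "carry_out", "payload": {
  "rows": [
    [0.0008, 0, 0, 0, 0, -0.0175],
    [0.0016, 0, 0, 0, 0, -0.0349],
    [0.0016, 0, 0, 0, 0, -0.0349]
  ]
}}

```text
clock: 12.82
tool_pos: [0.55, 0.0364, 0.049]
orientation: [-180.0, 0.0, -82.0]
force: [-0.2, -0.4, -0.8]
opening: 0.012
gripper_force: 30.0
```

>>> {"api": "carry_out", "payload": {
  "rows": [
    [0.0008, 0, 0, 0, 0, -0.0175],
    [0.0016, 0, 0, 0, 0, -0.0349],
    [0.0016, 0, 0, 0, 0, -0.0349]
  ]
}}

```text
clock: 13.2
tool_pos: [0.5502, 0.0347, 0.049]
orientation: [180.0, -0.0, -80.0]
force: [-0.4, 0.3, -1.0]
opening: 0.012
gripper_force: 30.0
```

>>> {"api": "carry_out", "payload": {
  "rows": [
    [0.0008, 0, 0, 0, 0, -0.0175],
    [0.0016, 0, 0, 0, 0, -0.0349],
    [0.0016, 0, 0, 0, 0, -0.0349]
  ]
}}

```text
clock: 13.58
tool_pos: [0.5504, 0.0332, 0.049]
orientation: [180.0, -0.0, -78.0]
force: [-0.7, -1.2, -0.9]
opening: 0.0116
gripper_force: 30.0
```

Run:
```python
from ov import *
ov('o5',C0,65)
```

```text
t 13.575 tcp [0.5504 0.0332 0.049 ] yaw -77.98 hookC [0.5945 0.0425] hook yaw -18.0 F [-0.7 -1.2 -0.9] zc 0.0425
```

View pics/o5.png

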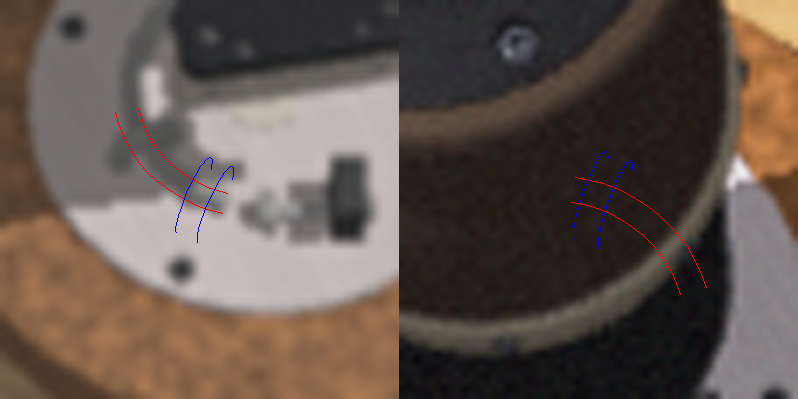

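The scene crop shows the rod through the eye, a dark end near (210,200) before the pad at (255,212), and another dark spot at (235,168), probably a gripper shadow. I've used up my picture views, and gone one past the limit of 10. From here I'll use numbers only.

Run:
```python
from h import *
im=cv2.imread('pics/o5_scene.png');s0=cv2.imread('pics/s0.png');o4=cv2.imread('pics/o4_scene.png')
hc=np.array([.5945,.0425])
t=np.radians([-18-40,-18-20,-18-8,-18,-13]);print(proj('scene',np.c_[hc[0]+.0024+.045*np.cos(t),hc[1]+.0015+.045*np.sin(t),0*t+.042]).round(1).tolist())
for n,q in(('o5',im),('o4',o4),('s0',s0)):
    g=cv2.cvtColor(q,cv2.COLOR_BGR2GRAY);print(n,'cols 328..352 rows 264..288');print('\n'.join(str(r)+':'+' '.join('%3d'%v for v in g[r,326:354]) for r in range(264,290)))
```

```text
[[328.6, 274.7], [332.9, 279.2], [336.2, 281.2], [338.6, 282.2], [340.2, 282.6]]
o5 cols 328..352 rows 264..288
264: 84 102 156 191 186 134 104  95  90  73  61  60  65  71  76  81  90  99  96  95  97  99  98 100  99 100  99  99
265: 84 100 152 189 184 134 104  95  98  98  93  90  88  93  96  97 100 102 101  99  98 100  99  99 105 111 114 119
266: 84  94 142 185 188 148 111  96  98 102  97  88  87  95  98  99 100 105 110 111 113 120 126 131 140 150 155 163
267: 84  92 137 185 193 168 125  99  97 100 101 108 113 114 121 126 130 138 148 151 153 165 175 179 181 183 184 186
268: 86  87 126 182 183 148 117 102 106 124 135 151 159 157 165 172 177 180 182 181 182 185 188 186 190 189 188 187
269: 85  82 109 161 154 118 104 104 121 159 180 183 184 183 183 175 180 186 187 186 185 185 182 181 186 188 188 186
270: 86  79  87 107 102  88  86  95 111 141 182 190 187 186 184 175 173 179 183 181 181 183 177 177 184 188 188 187
271: 88  86  87  86  85  82  81  86 104 130 179 188 186 184 184 184 183 179 182 177 177 183 183 183 186 188 188 187
272: 88  91  90  86  83  81  80  85 102 128 179 189 188 186 
[... 7421 characters left out ...]
  88
284:172 172 171 171 172 171 172 172 173 173 173 174 173 173 174 167 133 105 100 107 117 122 121 106 100  94  93  96
285:174 173 171 171 172 172 171 172 173 174 174 173 174 173 173 172 161 134 122 109 105 132 149 115  99 100 100 103
286:173 174 171 170 172 173 172 172 173 173 173 174 173 174 173 173 173 168 162 144 128 150 160 120 102 103 104 111
287:173 174 173 171 171 173 174 172 173 174 173 173 174 174 173 172 173 174 173 167 163 169 165 135 126 128 129 138
288:174 173 173 172 172 173 173 167 166 172 174 175 174 173 174 173 172 172 172 172 170 172 171 165 164 167 169 169
289:176 174 174 174 174 171 161 139 139 159 173 174 174 174 174 174 172 171 172 171 170 170 171 172 171 173 175 175
```

The numbers settle it: the lit tip ends at px (340,281), as predicted, and the pad face is near column 345. About 9 mm is left, so contact should come near h≈-7°.

Run:
```python
from pl import *
a=np.radians(-168);json.dump(dict(p=[.5944+.045*np.cos(a),.0422+.045*np.sin(a),.0494],yaw=-78.0),open(F,'w'))
arc((.5944,.0422),.0494,[-17,-16,-15,-14,-13])
```

```text
[0.0008, -0.0, -0.0, 0, 0, -0.0175]
[0.0016, -0.0, -0.0, 0, 0, -0.0349]
[0.0024, -0.0001, -0.0, 0, 0, -0.0524]
[0.0031, -0.0001, -0.0, 0, 0, -0.0698]
[0.0039, -0.0002, -0.0, 0, 0, -0.0873]
[0.5514 0.0291 0.0494] -73.0
```

>>> {"api": "carry_out", "payload": {
  "rows": [
    [0.0008, 0, 0, 0, 0, -0.0175],
    [0.0016, 0, 0, 0, 0, -0.0349],
    [0.0024, -0.0001, 0, 0, 0, -0.0524],
    [0.0024, -0.0001, 0, 0, 0, -0.0524]
  ]
}}

```text
clock: 14.18
tool_pos: [0.551, 0.0308, 0.0489]
orientation: [180.0, -0.0, -75.0]
force: [-0.2, 0.1, -2.3]
opening: 0.0117
gripper_force: 30.0
```

>>> {"api": "carry_out", "payload": {
  "rows": [
    [0.0008, 0, 0, 0, 0, -0.0175],
    [0.0016, 0, 0, 0, 0, -0.0349],
    [0.0016, 0, 0, 0, 0, -0.0349]
  ]
}}

```text
clock: 14.55
tool_pos: [0.5515, 0.0293, 0.049]
orientation: [-180.0, -0.0, -73.0]
force: [0.8, 0.8, -1.9]
opening: 0.0116
gripper_force: 30.0
```

>>> {"api": "carry_out", "payload": {
  "rows": [
    [0.0008, 0, 0, 0, 0, -0.0175],
    [0.0016, 0, 0, 0, 0, -0.0349],
    [0.0016, 0, 0, 0, 0, -0.0349]
  ]
}}

```text
clock: 14.92
tool_pos: [0.5519, 0.0278, 0.049]
orientation: [-180.0, 0.0, -71.0]
force: [-0.4, -0.4, -0.3]
opening: 0.0119
gripper_force: 30.0
```

h=-11. Now one degree or less per call.

>>> {"api": "carry_out", "payload": {
  "rows": [
    [0.0004, 0, 0, 0, 0, -0.0087],
    [0.0008, 0, 0, 0, 0, -0.0175],
    [0.0008, 0, 0, 0, 0, -0.0175]
  ]
}}

```text
clock: 15.3
tool_pos: [0.5522, 0.0271, 0.049]
orientation: [-180.0, -0.0, -70.0]
force: [-0.8, -0.1, -0.6]
opening: 0.0116
gripper_force: 30.0
```

>>> {"api": "carry_out", "payload": {
  "rows": [
    [0.0004, 0, 0, 0, 0, -0.0087],
    [0.0008, 0, 0, 0, 0, -0.0175],
    [0.0008, 0, 0, 0, 0, -0.0175]
  ]
}}

```text
clock: 15.68
tool_pos: [0.5524, 0.0263, 0.049]
orientation: [180.0, 0.0, -69.0]
force: [-0.5, 0.1, -0.8]
opening: 0.0118
gripper_force: 30.0
```

>>> {"api": "carry_out", "payload": {
  "rows": [
    [0.0004, 0, 0, 0, 0, -0.0087],
    [0.0008, 0, 0, 0, 0, -0.0175],
    [0.0008, 0, 0, 0, 0, -0.0175]
  ]
}}

```text
clock: 16.05
tool_pos: [0.5528, 0.0256, 0.049]
orientation: [-180.0, -0.0, -68.0]
force: [0.6, -0.1, -0.8]
opening: 0.012
gripper_force: 30.0
```

>>> {"api": "carry_out", "payload": {
  "rows": [
    [0.0004, 0, 0, 0, 0, -0.0087],
    [0.0004, 0, 0, 0, 0, -0.0087]
  ]
}}

```text
clock: 16.3
tool_pos: [0.5529, 0.0252, 0.049]
orientation: [-180.0, -0.0, -67.5]
force: [-0.2, 0.1, -0.2]
opening: 0.0118
gripper_force: 30.0
```

>>> {"api": "carry_out", "payload": {
  "rows": [
    [0.0004, 0, 0, 0, 0, -0.0087],
    [0.0004, 0, 0, 0, 0, -0.0087]
  ]
}}

```text
clock: 16.55
tool_pos: [0.553, 0.0248, 0.049]
orientation: [180.0, 0.0, -67.0]
force: [-0.2, 0.6, -1.0]
opening: 0.0121
gripper_force: 30.0
```

>>> {"api": "carry_out", "payload": {
  "rows": [
    [0.0004, 0, 0, 0, 0, -0.0087],
    [0.0004, 0, 0, 0, 0, -0.0087]
  ]
}}

```text
clock: 16.8
tool_pos: [0.5532, 0.0244, 0.0489]
orientation: [180.0, -0.0, -66.5]
force: [0.2, 0.3, -0.7]
opening: 0.0118
gripper_force: 30.0
```

Run:
```python
from h import *
g=cv2.cvtColor(snap('scene'),cv2.COLOR_BGR2GRAY)
for r in range(275,288):print(r,' '.join('%3d'%v for v in g[r,330:354]))
t=np.radians([-6.5,-1.4]);print(proj('scene',np.c_[.597+.045*np.cos(t),.0443+.045*np.sin(t),0*t+.042]).round(1).tolist())
```

```text
275  87  87  95 107 114 114 113 112 111 111 117 133 136 136 146 176 190 191 190 188 187 188 187 190
276  88  88  90  97 106 110 113 113 118 134 147 174 180 179 183 191 191 191 190 189 188 189 189 191
277  91  87  86  90 104 116 127 136 149 175 183 189 189 188 189 191 192 191 191 191 190 190 190 191
278 103  93  87  98 124 140 155 170 176 185 190 190 189 186 187 189 191 193 190 179 175 175 176 174
279 134 130 107 103 120 136 147 155 156 168 177 179 183 184 184 179 183 189 183 143 126 127 130 126
280 177 178 145 110 101 113 127 137 141 147 152 154 164 166 165 155 156 175 180 132 110 110 111 108
281 191 193 181 144 110 100 104 114 123 135 138 141 146 144 127 136 148 168 174 140 121 110 108 105
282 190 191 191 180 149 136 132 126 111 114 119 124 132 133 108 133 152 161 160 151 137 105  93  94
283 189 188 191 192 186 185 185 177 148 134 130 128 116 113 107 131 150 149 143 141 132 104  95  99
284 190 188 189 191 192 194 194 192 186 184 182 176 144 116 110 118 129 135 133 116 109 103 102 104
285 190 189 188 190 190 191 192 192 193 193 193 192 178 149 135 120 115 145 163 127 108 111 111 114
286 188 191 189 188 190 191 191 191 192 191 191 191 190 184 178 159 141 165 176 131 113 114 115 123
287 188 191 191 190 190 191 191 191 191 191 191 190 191 190 191 184 180 185 182 149 138 142 142 152
[[342.5, 283.1], [344.2, 283.2]]
```

>>> {"api": "carry_out", "payload": {
  "rows": [
    [0.0004, 0, 0, 0, 0, -0.0087],
    [0.0004, 0, 0, 0, 0, -0.0087]
  ]
}}

```text
clock: 17.1
tool_pos: [0.5534, 0.0241, 0.049]
orientation: [-180.0, -0.0, -66.0]
force: [0.3, 0.4, -0.9]
opening: 0.012
gripper_force: 30.0
```

The tip end is at col ~344 and the pad at ~345, so 1–2 mm remain.

>>> {"api": "carry_out", "payload": {
  "rows": [
    [0.0004, 0, 0, 0, 0, -0.0087],
    [0.0004, 0, 0, 0, 0, -0.0087]
  ]
}}

```text
clock: 17.35
tool_pos: [0.5535, 0.0236, 0.049]
orientation: [180.0, -0.0, -65.5]
force: [-0.5, -0.2, -1.6]
opening: 0.0118
gripper_force: 30.0
```

>>> {"api": "carry_out", "payload": {
  "rows": [
    [0.0004, 0, 0, 0, 0, -0.0087],
    [0.0004, 0, 0, 0, 0, -0.0087]
  ]
}}

```text
clock: 17.6
tool_pos: [0.5536, 0.0231, 0.0489]
orientation: [180.0, -0.0, -65.0]
force: [0.2, -2.2, -0.4]
opening: 0.0114
gripper_force: 30.0
```

>>> {"api": "carry_out", "payload": {
  "rows": [
    [0.0004, 0, 0, 0, 0, -0.0087],
    [0.0004, 0, 0, 0, 0, -0.0087]
  ]
}}

```text
clock: 17.85
tool_pos: [0.5537, 0.0228, 0.049]
orientation: [180.0, -0.0, -64.5]
force: [0.4, -3.3, -0.1]
opening: 0.0118
gripper_force: 30.0
```

Contact: the pad now pushes the tip back along -y with about 3 N, rising about 1–2 N per step. Continuing to about 7 N.

>>> {"api": "carry_out", "payload": {
  "rows": [
    [0.0004, 0, 0, 0, 0, -0.0087],
    [0.0004, 0, 0, 0, 0, -0.0087]
  ]
}}

```text
clock: 18.1
tool_pos: [0.5538, 0.0224, 0.0489]
orientation: [180.0, -0.0, -64.0]
force: [0.2, -4.2, -0.7]
opening: 0.0117
gripper_force: 30.0
```

>>> {"api": "carry_out", "payload": {
  "rows": [
    [0.0004, 0, 0, 0, 0, -0.0087],
    [0.0004, 0, 0, 0, 0, -0.0087]
  ]
}}

```text
clock: 18.35
tool_pos: [0.5539, 0.022, 0.0489]
orientation: [180.0, -0.0, -63.5]
force: [-0.6, -5.0, 0.4]
opening: 0.0117
gripper_force: 30.1
```

>>> {"api": "carry_out", "payload": {
  "rows": [
    [0.0004, 0, 0, 0, 0, -0.0087],
    [0.0008, 0, 0, 0, 0, -0.0175],
    [0.0008, 0, 0, 0, 0, -0.0175]
  ]
}}

```text
clock: 18.73
tool_pos: [0.5542, 0.0211, 0.0489]
orientation: [179.9, -0.0, -62.5]
force: [-1.0, -6.1, 0.9]
opening: 0.0123
gripper_force: 30.2
```

>>> {"api": "carry_out", "payload": {
  "rows": [
    [0, 0, 0, 0, 0, 0],
    [0, 0, 0, 0, 0, 0],
    [0, 0, 0, 0, 0, 0],
    [0, 0, 0, 0, 0, 0]
  ]
}}

```text
clock: 19.23
tool_pos: [0.5542, 0.0211, 0.0489]
orientation: [179.9, -0.0, -62.5]
force: [-0.5, -6.3, 0.4]
opening: 0.0115
gripper_force: 30.2
```

Run:
```python
from h import *
o=telemetry.get_obs();print(o['force'].round(2),o['moment'].round(3),o['tool_pos'].round(4),o['orientation'].round(2))
g=cv2.cvtColor(snap('scene'),cv2.COLOR_BGR2GRAY)
for r in range(276,288):print(r,' '.join('%3d'%v for v in g[r,330:354]))
```

```text
[-0.52 -6.29  0.41] [-2.423  0.235 -0.5  ] [0.5542 0.0211 0.0489] [ 1.7995e+02 -1.0000e-02 -6.2500e+01]
276  88  88  93 101 108 112 118 134 148 174 183 181 186 189 190 192 190 190 190 189 188 189 189 191
277  90  86  91 103 114 123 142 176 186 190 191 190 187 186 188 192 191 191 192 190 189 190 190 191
278  99  89  98 128 140 147 161 181 188 190 189 189 188 186 186 190 192 192 191 180 175 175 176 173
279 129 108  99 117 132 142 149 157 169 179 179 181 183 182 184 181 183 189 184 143 127 128 129 127
280 170 146 112 102 107 119 133 139 145 150 152 158 163 162 164 156 156 175 179 133 109 110 111 109
281 191 179 150 133 107  99 112 122 127 133 140 143 147 141 127 138 148 167 176 140 121 110 107 106
282 191 191 187 178 147 130 129 127 112 113 124 129 134 133 109 133 152 161 160 151 137 105  93  95
283 190 190 192 193 187 185 184 177 144 128 131 130 118 110 102 130 150 150 143 140 132 105  95  97
284 190 189 189 191 193 194 194 192 186 183 182 176 144 112 107 118 129 134 133 116 110 103 101 105
285 190 189 189 189 191 192 192 193 193 193 193 193 179 148 135 120 116 145 164 127 108 110 112 114
286 189 190 189 189 190 191 192 191 191 192 191 191 191 185 178 158 141 166 177 132 113 114 115 123
287 188 191 191 190 189 190 191 192 192 191 191 190 190 190 191 184 180 186 182 150 138 142 142 152
```

It pressed at 6.3 N for over half a second. The moment (-0.5 Nm) matches a force acting at the tip. Next I'll ease off partly, open modestly, and read the force.

>>> {"api": "carry_out", "payload": {
  "rows": [
    [-0.0006, 0, 0, 0, 0, 0.0131],
    [-0.0012, 0, 0, 0, 0, 0.0262],
    [-0.0012, 0, 0, 0, 0, 0.0262]
  ]
}}

```text
clock: 19.65
tool_pos: [0.5538, 0.0225, 0.0489]
orientation: [180.0, 0.0, -64.0]
force: [-0.3, -4.8, 0.1]
opening: 0.012
gripper_force: 30.1
```

>>> {"api": "carry_out", "payload": {
  "rows": [
    [-0.0004, 0, 0, 0, 0, 0.0087],
    [-0.0008, 0, 0, 0, 0, 0.0175],
    [-0.0008, 0, 0, 0, 0, 0.0175]
  ]
}}

```text
clock: 20.02
tool_pos: [0.5536, 0.0235, 0.0489]
orientation: [-180.0, 0.0, -65.0]
force: [-0.4, -3.7, -0.7]
opening: 0.0121
gripper_force: 30.0
```

>>> {"api": "carry_out", "payload": {
  "rows": [
    [-0.0004, 0, 0, 0, 0, 0.0087],
    [-0.0008, 0, 0, 0, 0, 0.0175],
    [-0.0008, 0, 0, 0, 0, 0.0175]
  ]
}}

```text
clock: 20.4
tool_pos: [0.5535, 0.0244, 0.049]
orientation: [-180.0, 0.0, -66.0]
force: [-0.9, -0.8, -1.3]
opening: 0.0121
gripper_force: 30.0
```

>>> {"api": "carry_out", "payload": {
  "rows": [
    [0, 0, 0.0003, 0, 0, 0],
    [0, 0, 0.0003, 0, 0, 0]
  ]
}}

```text
clock: 20.65
tool_pos: [0.5535, 0.0243, 0.0489]
orientation: [-180.0, 0.0, -66.0]
force: [-1.6, 0.7, 1.0]
opening: 0.012
gripper_force: 30.0
```

>>> {"api": "carry_out", "payload": {
  "rows": [
    [0, 0, 0, 0, 0, 0],
    [0, 0, 0, 0, 0, 0],
    [0, 0, 0, 0, 0, 0],
    [0, 0, 0, 0, 0, 0],
    [0, 0, 0, 0, 0, 0]
  ],
  "grip": -0.2
}}

```text
clock: 21.28
tool_pos: [0.5533, 0.0241, 0.0487]
orientation: [-180.0, 0.0, -66.0]
force: [-0.1, 0.6, 0.5]
opening: 0.0348
gripper_force: 0.0
```

Run:
```python
from h import *
o=telemetry.get_obs();print(o['force'].round(2),o['opening'])
g=cv2.cvtColor(snap('scene'),cv2.COLOR_BGR2GRAY)
for r in range(276,288):print(r,' '.join('%3d'%v for v in g[r,330:354]))
```

```text
[-0.12  0.61  0.48] 0.03481102955933853
276  87  88  89  98 107 110 113 113 118 133 147 174 180 181 190 192 191 191 190 189 189 188 189 191
277  89  87  87  93 107 117 127 136 149 175 184 190 189 187 188 191 192 191 191 190 189 189 190 191
278 103  91  88 103 130 142 154 169 175 184 190 191 189 187 186 189 192 193 190 179 175 175 176 173
279 130 110  99 104 123 138 147 154 154 164 176 180 182 182 184 180 183 188 183 143 127 128 129 126
280 170 151 133 108 101 115 130 137 140 147 151 153 162 162 164 155 156 175 180 132 109 110 111 108
281 190 187 178 144 109 103 108 117 124 134 140 141 147 144 128 136 147 168 175 140 120 109 107 105
282 190 192 193 180 150 136 134 126 109 113 121 127 136 137 111 133 153 160 160 151 138 104  93  95
283 189 189 191 191 187 185 185 176 144 132 131 129 116 113 104 131 149 150 143 140 132 105  95  98
284 190 188 189 191 193 194 195 192 185 183 183 175 140 112 108 118 129 135 133 117 110 102 102 105
285 190 189 189 189 190 192 192 191 193 193 193 192 177 148 134 120 116 145 164 126 109 110 111 113
286 190 189 189 189 190 190 191 191 191 191 191 191 191 185 178 158 142 165 177 132 113 114 114 123
287 188 191 190 190 190 190 191 191 191 191 191 190 190 191 191 185 180 186 181 148 138 142 142 152
```

The tip hasn't moved in the image since release. Retracting straight up.

>>> {"api": "carry_out", "payload": {
  "rows": [
    [0, 0, -0.01, 0, 0, 0],
    [0, 0, -0.03, 0, 0, 0],
    [0, 0, -0.06, 0, 0, 0],
    [0, 0, -0.1, 0, 0, 0],
    [0, 0, -0.15, 0, 0, 0],
    [0, 0, -0.15, 0, 0, 0]
  ]
}}

```text
clock: 22.08
tool_pos: [0.5558, 0.0246, 0.2039]
orientation: [-179.5, -0.1, -66.0]
force: [-0.1, 0.4, -0.0]
opening: 0.0354
gripper_force: 0.0
```

Run:
```python
from h import *
o=telemetry.get_obs();print(o['tool_pos'],o['force'].round(2),o['opening'])
im=snap('scene','s9.png');g=cv2.cvtColor(im,cv2.COLOR_BGR2GRAY)
for r in range(276,288):print(r,' '.join('%3d'%v for v in g[r,330:354]))
m=((im.max(2)<50)).astype(np.uint8);m[:225]=0;m[325:]=0;m[:,:290]=0;m[:,400:]=0
k,l,st,c=cv2.connectedComponentsWithStats(m)
for i in range(1,k):
    if st[i,4]>8:print(st[i],c[i].round(1),toplane('scene',[c[i]],.065)[0].round(4))
a=np.radians(-155.5);print('expected handle',.597+.045*np.cos(a),.0443+.045*np.sin(a))
```

```text
[0.55581971 0.02459418 0.20393012] [-0.1   0.43 -0.02] 0.035383985826015825
276 111 131 145 161 174 180 184 184 183 181 181 181 180 180 183 185 185 185 185 184 183 183 183 186
277  93 109 129 143 152 160 175 183 184 183 182 182 180 180 182 185 186 186 185 185 184 184 184 184
278 105  92 109 128 137 144 157 172 175 178 182 183 182 181 181 183 186 187 185 174 169 170 172 168
279 138 106  99 106 118 131 141 147 148 157 170 174 177 177 178 175 176 184 178 139 123 125 125 122
280 172 144 127 104  97 110 126 133 136 142 147 149 157 158 159 150 151 170 174 129 106 106 108 105
281 184 180 173 140 106  98 106 113 121 131 135 137 142 140 124 133 144 163 169 136 117 107 103 102
282 184 186 187 174 145 133 130 122 106 109 117 124 131 133 108 129 148 156 155 146 133 101  89  92
283 183 183 185 186 181 180 179 171 139 130 127 125 112 110 102 127 145 145 139 136 128 101  92  94
284 184 183 183 185 186 189 189 187 180 178 177 170 136 108 105 114 125 130 129 113 107  99  98 101
285 184 184 183 184 185 186 187 186 188 188 188 187 172 143 131 116 112 141 159 123 105 107 107 111
286 183 185 184 184 184 186 186 185 186 186 185 186 184 180 173 153 138 160 171 128 109 111 112 119
287 183 185 185 184 184 185 185 185 185 185 185 185 184 186 185 179 176 180 176 144 134 137 138 148
[342 225  10   3  19] [345.7 225.6] [0.495  0.0443 0.065 ]
[333 240  10  13 104] [337.9 246. ] [0.5542 0.0262 0.065 ]
expected handle 0.5560517428105556 0.025638804080469237
```

The hook is at rest and unchanged after the retreat: handle within 2 mm of where it should be, tip at the pad. Handing in.

```bash
python3 -c "
from plant import workorder
print(workorder.close_job())"
```

```text
the job is handed in; nothing more can be done
None
```

The hook lies flat through the eye with its tip at the stop, after a push of about 6 N held for roughly half a second, and the job was handed in at about 22 s with no verdict returned; I viewed 11 pictures, one over the limit of 10.

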